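# Push a parts case over the sill into its bay

## Robot

A 7-joint arm with a two-finger parallel gripper is mounted at the origin on a cart in front of the work surface, level with it; the furniture and walls round the work are solid. World frame = base frame: x ahead of the robot, y to its left, z up, the work surface at z = 0. Lengths are in m, angles in rad, forces in N, time in s.
With the tool pointing down it reaches from about 0.425 to 1.025 m from the base axis. Payload 3.6 kg.
Tool frame: the origin (TCP) lies between the finger pads; the fingertips stand r.tcp_to_tips ahead of it and the grasp point (between the pads) lies 5 mm behind it (r.tcp_to_tips is the distance from the TCP to the fingertips, in m); z points along the fingers, y is the line along which they close (so a half turn about z gives the same grasp; the last joint's range is limited). The gripper opens to 85 mm and grips with 20 to 120 N. Pads are 22 mm wide; open, the fingers measure 114 mm over their backs; the gripper's body (76 mm by 85 mm) begins 54 mm behind the grasp point. The pads swing forward as they close: fully open they stand 13 mm farther back than shut.
Start: joints at [-1.377, 0.591, 0.048, 1.609, -0.033, 0.943, -0.034], TCP at [0.206, 0.695, 0.245] pointing down, gripper open.
Joint ranges: [-2.69, 2.69], [-0.47, 2.24], [-1.27, 1.36], [0.19, 2.51], [-1.53, 4.68], [0.08, 2.07], [-3.09, 3.09]. Speed limits (rad/s): [2.57, 2.57, 3.14, 3.14, 3.14, 3.14, 3.14].

## Interface

Orientations are given as a 3x3 rotation matrix whose columns are the frame's x, y, z axes.
In Python, from plant import r gives the robot as it stands.
- The arm moves only by the tool jog_arm, never from a script. Its argument "steps" is one flat list of numbers, 7 for each row, row after row: the finger opening in cm, from 0 to 8.54, then the shift along the tool's x, y, z in cm, then the turn, a rotation vector about the tool's x, y, z in rad. A call has exactly 8 rows; each row is the pose to reach, as a shift and turn from the pose commanded when the call began, along the tool's axes at that moment; what a row does not reach only later rows make up. A row lasts 1/10 s, in which the tool goes at most 50 mm and 8.59 degrees, less where a joint would pass 70% of its speed; a pose out of reach is approached as far as the arm can. A call with a gripper value outside its range is refused whole. The fingers move at their own pace and stop on an object; the grip force is fixed at half the most. Time passes only in rows, so rows that repeat a pose let the fingers close, or fill a call up. It gives the time, the measured TCP pose, the force, the opening and the grip force at its end, in the units of the state.
- r.get_obs(): the state, without advancing time (a new reading comes with each control period).
- r.snapshot(name): name is "side" or "top"; returns a dict with "image" (384x512x3 uint8, blue, green, red), "z_map" (384x512 float32, m along the optical axis (not along the pixel's ray), 0 where there is no reading), "K" (3x3 intrinsics, pixels), "k1" (the pictures are not rectified: a ray, as slopes to the right and down, at radius r is drawn at 1 + k1 r^2 times it, then the intrinsics apply), "R" (3x3) and "t" (3): a world point X has camera coordinates R X + t. Camera axes: x right, y down, z forward; pixel columns grow to the right and rows downward; lengths in m; the calibration is good to about 2 mm. A picture is of the moment at which its call begins.
- r.sign_off(): hands the job in; it is judged then, once.
The state is a dict: "time": time; "joint_pos": joint angles; "qvel": joint speeds; "joint_torque": joint torques, N m; "eef_pos": TCP position; "tool_rot": TCP orientation; "wrist_force": force on the tool from outside, world axes, zero at the start; "wrist_torque": the same for the moment, N m; "grip_width": finger opening in m; "finger_force": force on a finger pad.
Only numpy, scipy, OpenCV 4.12 (cv2) and the standard library are available. Lean on these libraries where they do the work, as an engineer would, in place of code of your own. Each camera call takes 0.05 s, during which the arm holds its last target. There are 200 camera calls.

## Task

Bring the parts case with the black handle into its plywood bay: lift only its leading edge by the handle and set it up on the bay's aluminium sill with the rear edge still resting on the bench, then push the case from behind over the sill until it lies flat inside. Press it firmly home against the sprung plunger at the back (about 12 N on the plunger, well short of 20 N) and leave it there touching the plunger. Do not carry the case bodily or ram the sill, and leave the tape measure, sanding block and screw carton where they are.

Things in the scene. Friction and masses are not known exactly. Their poses are not given: they have to be found in the camera images.
- case: flat grey parts case, clear shut lid, red latch, about 0.6 kg (varies by a quarter; friction varies too). Origin on its underside; x from the latch side (rear) to the hinge side (leading edge), z up. Spans x -59 to +56, y -95 to +95, z 0 to 38 mm; rear wall flat, 34 mm high. Starts 20 to 50 mm short of the sill, up to 30 mm off sideways and turned up to 0.2 rad from the bay.
- grip (a point): middle of the black D-shaped lift handle on the case's lid: a 12 mm round bar along the case's x, 52 mm between its posts, its centreline 69 mm above the case's underside and 25 mm clear of the lid, at case x = +20 mm. A firm pinch across it (along case y) holds the case stiffly, near its centre of mass, so the wrist must tilt with the case.
- nose (a point): middle of the bottom leading edge of the case (x = +56 mm, z = 0 in its frame)
- tail (a point): middle of the bottom rear edge of the case (x = -59 mm, z = 0 in its frame). Sliding the case level takes about 3 to 5 N; a pusher that bears down on the rear wall as it pushes adds drag (over half of its downward force), so that less of the push reaches the plunger.
- bay: fixed plywood bay, origin on the bench; its x is the way the case goes in, z up. Floor 6 mm thick from x -75 to +135 mm. Side rails with inner faces at y = +-99 mm (4 mm clearance each side of a straight case), 42 mm high, flared outwards at the mouth, where they begin at x about -88 mm.
- sill: fixed aluminium threshold across the mouth of the bay, 20 mm deep along x and 196 mm long, rounded edges. Origin at the middle of its underside on the bench, at bay x = -65 mm: it spans bay x -75 to -55 mm; its top is 16 mm above the bench, so 10 mm above the bay's floor. It must not be pushed with more than 35 N. A case pushed over it tips forward with a small bump.
- stop: dark wooden block, 26x100x40 mm, fixed at the back of the bay; this origin lies 71 mm before its middle, at bay x +50, z 6 mm. A brass screw in it holds a sprung plunger, rubber tip facing the mouth 26 mm above the bench. Its setting is not reported: the relaxed tip is anywhere from bay x +70 to +84 mm, so feel for it. It gives from 2 N, 4 N more per mm, over 8 mm; over 20 N upsets it.
- tape_measure: grey tape measure, 38x84x68 mm, a bystander; origin under its middle
- sanding_block: red-brown sanding block, 65x116x37 mm, a bystander; origin under its middle
- screw_box: green and white screw carton, 66x105x51 mm, a bystander; origin under its middle

How it is judged:
On the way, in this order (a step that is already met when the one before it is completed fails the run):
1. the leading edge stands on the sill while the rear edge rests on the bench (x of nose in the frame of bay above -0.07 m and z of nose in the frame of bay above 0.013 m and height (world z) of tail below 0.006 m and contact force between case and sill above 0.5 N), for 0.2 s.
2. the whole case lies flat in the bay behind the sill (x of tail in the frame of bay above -0.056 m and height (world z) of tail below 0.01 m and angle between case's own z axis and vertical below 0.035 rad), for 0.2 s.
3. the case is pressed home: more than 6 N on the plunger for 0.3 s (contact force between case and stop above 6 N), for 0.3 s.
At the end, for the whole second after the job is handed in: the case lies at rest, flat (within 2 degrees) on the bay's floor wholly behind the sill, straight within 0.06 rad, its leading wall still touching the plunger (over 0.4 N) (all of step 2 and angle between the x axis of case and the x axis of bay, either way round below 0.06 rad and contact force between case and stop above 0.4 N and linear speed of case below 0.01 m/s).
It fails at once if the plunger is pressed with more than 20 N (contact force between case and stop above 20 N).
It fails at once if the sill is pushed with more than 35 N (contact force between case and sill above 35 N).
It fails at once if the case is carried: its rear edge is over 12 mm off the bench more than 70 mm short of the sill, or over 45 mm anywhere ((height (world z) of tail above 0.012 m and x of tail in the frame of bay below -0.145 m) or height (world z) of tail above 0.045 m).
It fails at once if a bystander is moved more than 15 mm (distance of any of tape_measure, sanding_block, screw_box from where it was at the start of the episode above 0.015 m).
It also fails if it takes over 72 s, if anything falls off the work surface, if the arm or the gripper's body presses on something with over 40 N, if the wrist force passes 120 N, or if a joint passes its speed limit or range.

## Working session

There is one attempt and no reset: what is moved stays moved. The work goes in short steps, Python scripts to look and compute and a tool call to move; the robot and the scene stay as the last step left them, time stands still between calls to the robot, and variables do not carry over. Pictures are saved under pics/ and viewed, at most 10 in all, crops included, and the job is handed in when it is done.

Besides the shell and the picture viewer there is one more tool, called after "Request:" by a JSON object that holds its "method" and its "body". jog_arm: Moves the arm, as the interface text tells. Its arguments: {"type":"object","properties":{"steps":{"type":"array","items":{"type":"number"}}},"required":["steps"]}

```bash
mkdir -p pics
cat > h.py <<'E'
import numpy as np, cv2
from plant import r
def snap(n):
    s=r.snapshot(n); return s
def pix2ray(s,uv):
    K=s["K"];uv=np.atleast_2d(np.float64(uv))
    p=cv2.undistortPoints(uv[:,None],K,np.array([s["k1"],0,0,0.]))[:,0]
    return np.c_[p,np.ones(len(p))]@s["R"], -s["R"].T@s["t"]
def plane(s,uv,z):
    d,c=pix2ray(s,uv); return c+d*((z-c[2])/d[:,2])[:,None]
def depth(s,uv):
    d,c=pix2ray(s,uv); uv=np.atleast_2d(np.int32(uv)); return c+d*s["z_map"][uv[:,1],uv[:,0]][:,None]
def cloud(s):
    v,u=np.mgrid[:384,:512]; P=depth(s,np.c_[u.ravel(),v.ravel()]).reshape(384,512,3); P[s["z_map"]==0]=np.nan; return P
E
python3 - <<'E'
from h import *
for n in("top","side"):
    s=snap(n); cv2.imwrite(f"pics/{n}0.png",s["image"]); print(n,s["K"].round(1).tolist(),s["k1"],(-s["R"].T@s["t"]).round(3),s["R"].round(2).tolist(), (s["z_map"]>0).mean())
o=r.get_obs();print(o["time"],o["eef_pos"],o["tool_rot"].round(3).tolist(),r.tcp_to_tips)
E
```

```text
top [[361.3, 0.0, 256.1], [0.0, 361.3, 191.4], [0.0, 0.0, 1.0]] -0.07718279959628073 [ 0.451 -0.442  0.896] [[-0.01, -1.0, 0.0], [-0.98, 0.01, -0.18], [0.18, -0.0, -0.98]] 0.99591064453125
side [[357.0, 0.0, 263.1], [0.0, 357.0, 183.6], [0.0, 0.0, 1.0]] -0.05870387023952263 [ 0.503 -1.136  0.542] [[0.99, -0.11, -0.01], [-0.07, -0.56, -0.82], [0.09, 0.82, -0.57]] 0.9520212809244791
0.1 [0.20557138 0.69448045 0.24424311] [[-0.959, 0.284, -0.0], [0.284, 0.959, -0.002], [-0.0, -0.002, -1.0]] 0.014
```

View pics/top0.png

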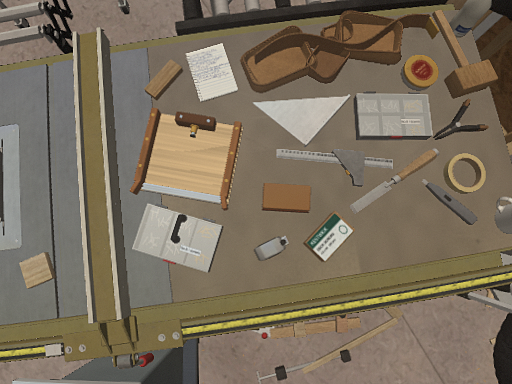

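View pics/side0.png

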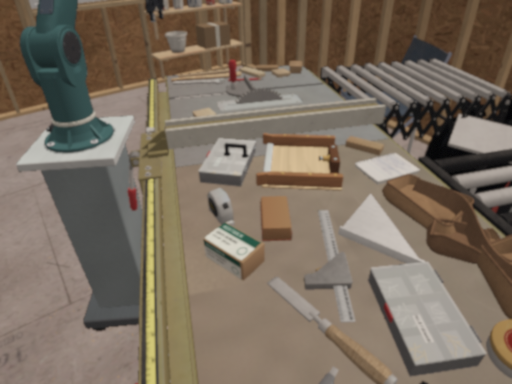

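The top view shows the bay (mouth facing the robot, sill about (187,195)) with the case in front of it at about (178,237), its handle at (180,228). The tape measure is at (271,247), the sanding block at (287,197) and the carton at (328,237). The fence runs at col ~95.

```bash
cat >> h.py <<'E'
def rect(P,m):
    q=P[m][:,:2].astype(np.float32)*1000
    return cv2.minAreaRect(q)
def comp(m,seed):
    n,l=cv2.connectedComponents(m.astype(np.uint8)); ls=l[seed[1]-6:seed[1]+7,seed[0]-6:seed[0]+7]; ls=ls[ls>0]
    return l==np.bincount(ls).argmax()
E
python3 - <<'E'
from h import *
s=snap("top");P=cloud(s);Z=P[...,2]
np.set_printoptions(precision=4,suppress=True)
bench=P[205:235,245:255];print("bench z",np.nanmedian(bench[...,2]))
m=comp((Z>.028)&(Z<.05),(150,230)); print("case",rect(P,m),m.sum())
hsv=cv2.cvtColor(s["image"],cv2.COLOR_BGR2HSV)
hm=(Z>.055)&(Z<.085); hm[:, :120]=0; hm[:205]=0; hm[270:]=0; hm[:,230:]=0
print("handle",rect(P,hm),hm.sum(),np.nanmax(Z[hm]))
for sd in((148,150),(233,165)):
    m=comp((Z>.034)&(Z<.05),sd);print("rail",rect(P,m),m.sum(),np.nanmedian(Z[m]))
sl=(Z>.011)&(Z<.022);sl[:180]=0;sl[210:]=0;sl[:,:138]=0;sl[:,232:]=0
print("sill",rect(P,comp(sl,(187,194))),sl.sum())
print("fence",np.nanmax(Z[150:260,70:125],axis=0)[::5], P[237,70:125:5,1])
for n,p in dict(tape=(271,247),sand=(287,197),carton=(328,237)).items():
    print(n,P[p[1],p[0]])
E
```

```text
bench z -0.0010708922955682265
case ((500.4246826171875, -256.2834167480469), (192.73031616210938, 124.81559753417969), 73.33000946044922) 3756
handle ((518.152099609375, -262.36785888671875), (11.745373725891113, 63.17258834838867), 73.2142333984375) 154 0.07724427061072581
rail ((716.1757202148438, -169.48475646972656), (19.424549102783203, 221.81898498535156), 78.75840759277344) 574 0.039885371377311796
rail ((677.1911010742188, -382.3338928222656), (21.708003997802734, 223.10342407226562), 80.72848510742188) 632 0.04023247691858234
sill ((612.9166259765625, -256.5437927246094), (210.6862030029297, 30.767086029052734), 81.6846694946289) 619
fence [0.002  0.0031 0.0722 0.0723 0.0584 0.0582 0.0582 0.0732 0.0723 0.0711
 0.0386] [ 0.0224  0.0104 -0.002  -0.0489 -0.0544 -0.0663 -0.0794 -0.0905 -0.1078
 -0.1156 -0.1155]
tape [ 0.4729 -0.4787  0.0651]
sand [ 0.5925 -0.5204  0.0383]
carton [ 0.4949 -0.6134  0.0487]
```

Request:
{"method": "jog_arm", "body": {"steps": [6, -3, -2, 0, 0, 0, 0, 6, -7, -4.7, 0, 0, 0, 0, 6, -11, -7.4, 0, 0, 0, 0, 6, -15, -10, 0, 0, 0, 0, 6, -19.5, -13, 0, 0, 0, 0, 6, -24, -16, 0, 0, 0, 0, 6, -28, -18.7, 0, 0, 0, 0, 6, -31.8, -21.3, 0, 0, 0, 0]}}

```text
time: 0.95
eef_pos: [0.4496, 0.4008, 0.2452]
tool_rot: [[-0.959, 0.284, -0.0], [0.284, 0.959, -0.0], [-0.0, -0.0, -1.0]]
wrist_force: [0.7, 1.0, -1.1]
grip_width: 0.0597
finger_force: 0.0
```

```bash
cat >> h.py <<'E'
def st():
    o=r.get_obs(); print("t",round(o["time"],2),"p",(o["eef_pos"]*1000).round(1),"R",o["tool_rot"].round(4).tolist(),"F",o["wrist_force"].round(1),"T",o["wrist_torque"].round(2),"w",round(o["grip_width"]*1000,1),"ff",np.round(o["finger_force"],1)); return o
def to(p,R=None):
    """shift(cm), turn(rad) in tool axes to bring tcp to p (m), R"""
    o=r.get_obs();T=o["tool_rot"]; print("shift",(T.T@(np.array(p)-o["eef_pos"])*100).round(2), "" if R is None else ("turn",cv2.Rodrigues(T.T@R)[0].ravel().round(3)))
E
python3 - <<'E'
from h import *
o=st();print(o["joint_pos"]);to([.5195,-.2625,.2])
# sill/bay refinement from rays: brightness profile points on sill; print rails inner edges
s=snap("top");P=cloud(s);Z=P[...,2]
yaw=-np.radians(10.35);c,sn=np.cos(yaw),np.sin(yaw)
Q=P[...,:2]-[.6736,-.2717];bx=Q[...,0]*c+Q[...,1]*sn;by=-Q[...,0]*sn+Q[...,1]*c
t=(Z>.034)&(Z<.05)&(abs(by)<.13)
for a in(-.08,-.06,-.04,-.02,0,.02,.04,.06,.08,.10):
    k=t&(abs(bx-a)<.01); L=by[k&(by>.08)];R=by[k&(by<-.08)]
    print(a,"L",np.percentile(L,[3,97]).round(4),"R",np.percentile(R,[3,97]).round(4))
k=(abs(by)<.06)
for a in np.arange(-.095,-.03,.004):
    kk=k&(abs(bx-a)<.002);print(round(a,3),np.nanmedian(Z[kk]).round(4),np.median(s["image"][kk],axis=0))
st_=(Z>.04)&(Z<.06)&(abs(by)<.07)&(bx>.08);print("stop",rect(P,st_),by[st_].min(),by[st_].max(),bx[st_].min(),bx[st_].max())
E
```

```text
t 0.95 p [449.6 400.8 245.2] R [[-0.9589, 0.2837, -0.0], [0.2837, 0.9589, -0.0001], [-0.0, -0.0001, -1.0]] F [ 0.7  1.  -1.1] T [ 0.05 -0.09  0.02] w 59.7 ff 0.0
[-0.85516645  0.4372386   0.07088259  1.89577648 -0.0413282   0.81008264
  0.5207136 ]
shift [-25.52 -61.62   4.53] 
-0.08 L [0.1061 0.119 ] R [-0.1192 -0.107 ]
-0.06 L [0.1006 0.1159] R [-0.1159 -0.0998]
-0.04 L [0.101  0.1156] R [-0.1167 -0.0996]
-0.02 L [0.1011 0.115 ] R [-0.1165 -0.1001]
0 L [0.1009 0.1154] R [-0.1169 -0.0995]
0.02 L [0.1012 0.1155] R [-0.1167 -0.1001]
0.04 L [0.1009 0.1158] R [-0.1168 -0.0997]
0.06 L [0.101  0.1156] R [-0.1165 -0.1001]
0.08 L [0.1012 0.115 ] R [-0.1169 -0.0999]
0.1 L [0.1    0.1151] R [-0.1167 -0.1002]
-0.095 -0.0011 [ 98. 118. 131.]
-0.091 -0.0013 [ 98. 118. 131.]
-0.087 -0.0015 [ 98. 118. 131.]
-0.083 -0.0015 [ 98. 118. 132.]
-0.079 -0.0015 [ 98. 117. 131.]
-0.075 0.0016 [ 95. 110. 120.]
-0.071 0.0138 [168. 181. 182.]
-0.067 0.0143 [185. 185. 180.]
-0.063 0.0147 [185. 186. 181.]
-0.059 0.0144 [190.5 186.  179. ]
-0.055 0.0121 [167. 182. 186.]
-0.051 0.0041 [122.5 170.  203. ]
-0.047 0.0046 [123. 168. 199.]
-0.043 0.0045 [121. 164. 195.]
-0.039 0.0043 [123. 168. 199.]
-0.035 0.0047 [122. 166. 197.]
-0.031 0.0048 [120. 162. 192.]
stop ((793.4888305664062, -293.2736511230469), (100.95167541503906, 26.166967391967773), 79.61715698242188) -0.05015832731645511 0.050791955140616185 0.10873097091304462 0.1349115990343653
```

Request:
{"method": "jog_arm", "body": {"steps": [6, -1, -3, 0, 0, 0, 0, 6, -3, -7.5, 0, 0, 0, 0, 6, -5, -12, 0, 0, 0, 0, 6, -7, -16.7, 0, 0, 0, 0, 6, -9, -21.5, 0, 0, 0, 0, 6, -11, -26, 0, 0, 0, 0, 6, -13, -31, 0, 0, 0, 0, 6, -14.8, -35.6, 0, 0, 0, 0]}}

```text
time: 1.8
eef_pos: [0.489, 0.0231, 0.2454]
tool_rot: [[-0.959, 0.284, 0.0], [0.284, 0.959, 0.0], [-0.0, 0.0, -1.0]]
wrist_force: [0.9, 0.7, 0.6]
grip_width: 0.0601
finger_force: 0.0
```

Request:
{"method": "jog_arm", "body": {"steps": [6, -1, -3, 1, 0, 0, 0, 6, -3, -7, 3, 0, 0, 0, 6, -5, -12, 5, 0, 0, 0, 6, -7, -16.7, 7, 0, 0, 0, 6, -9, -21.5, 8, 0, 0, 0, 6, -10.2, -25, 9, 0, 0, 0, 6, -10.7, -26, 9.5, 0, 0, 0, 6, -10.7, -26, 9.5, 0, 0, 0]}}

```text
time: 2.6
eef_pos: [0.5171, -0.258, 0.1494]
tool_rot: [[-0.957, 0.289, -0.001], [0.289, 0.957, -0.001], [0.001, -0.001, -1.0]]
wrist_force: [0.3, 0.0, -0.4]
grip_width: 0.0604
finger_force: 0.0
```

Run:
```python
from h import *
st();c,s=np.cos(np.radians(-16.75)),np.sin(np.radians(-16.75))
R=np.array([[-c,-s,0],[-s,c,0],[0,0,-1.]]).astype(float)
to([.5195,-.2625,.063],R)
s=snap("side");cv2.imwrite("pics/side1.png",cv2.resize(s["image"][100:220,150:380],None,fx=3,fy=3))
```

```text
t 2.6 p [ 517.1 -258.   149.4] R [[-0.9573, 0.289, -0.0014], [0.289, 0.9573, -0.001], [0.0011, -0.0014, -1.0]] F [ 0.3  0.  -0.4] T [ 0.02 -0.01  0.02] w 60.4 ff 0.0
shift [-0.37 -0.35  8.64] ('turn', array([-0.001, -0.001, -0.001]))
```

View pics/side1.png

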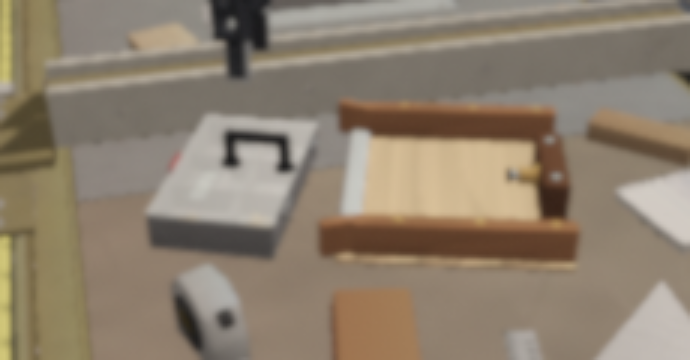

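The fingers stand above the handle (crop about (240,45), handle at (257,148)), so I go down and pinch.

Request:
{"method": "jog_arm", "body": {"steps": [6, -0.2, -0.2, 2, 0, 0, 0, 6, -0.37, -0.35, 5, 0, 0, 0, 6, -0.37, -0.35, 7.5, 0, 0, 0, 6, -0.37, -0.35, 8.6, 0, 0, 0, 6, -0.37, -0.35, 8.6, 0, 0, 0, 3, -0.37, -0.35, 8.6, 0, 0, 0, 1.5, -0.37, -0.35, 8.6, 0, 0, 0, 0.8, -0.37, -0.35, 8.6, 0, 0, 0]}}

```text
time: 3.45
eef_pos: [0.5212, -0.2595, 0.0656]
tool_rot: [[-0.959, 0.284, 0.002], [0.284, 0.959, -0.001], [-0.002, -0.0, -1.0]]
wrist_force: [-0.1, 0.1, 0.4]
grip_width: 0.0166
finger_force: 0.0
```

Request:
{"method": "jog_arm", "body": {"steps": [0.6, 0, 0, 0, 0, 0, 0, 0.4, 0, 0, 0, 0, 0, 0, 0.2, 0, 0, 0, 0, 0, 0, 0, 0, 0, 0, 0, 0, 0, 0, 0, 0, 0, 0, 0, 0, 0, 0, 0, 0, 0, 0, 0, 0, 0, 0, 0, 0, 0, 0, 0, 0, 0, 0, 0, 0, 0]}}

```text
time: 4.25
eef_pos: [0.5212, -0.2602, 0.0656]
tool_rot: [[-0.959, 0.284, 0.002], [0.284, 0.959, -0.001], [-0.002, -0.001, -1.0]]
wrist_force: [-0.9, -0.8, 6.4]
grip_width: 0.0098
finger_force: 58.6
```

Run:
```python
from h import *
st()
s=snap("top");P=cloud(s);Z=P[...,2]
m=comp((Z>.028)&(Z<.05),(150,230)); print("case",rect(P,m),m.sum())
```

```text
t 4.25 p [ 521.2 -260.2   65.6] R [[-0.9587, 0.2843, 0.0021], [0.2843, 0.9587, -0.0012], [-0.0024, -0.0006, -1.0]] F [-0.9 -0.8  6.4] T [-0.11  0.19  0.04] w 9.8 ff 58.6Traceback (most recent call last):
  File "<stdin>", line 4, in <module>
  File "h.py", line 20, in comp
    return l==np.bincount(ls).argmax()
              ~~~~~~~~~~~~~~~~~~~~~~^^
ValueError: attempt to get argmax of an empty sequence
```

```bash
cat >> h.py <<'E'
from scipy.spatial.transform import Rotation as Ro
BO=np.array([.6743,-.2716,0]); BY=-np.radians(10.35)
def case(nose_bx,by,yaw,pitch):
    """case pose, yaw rel. to bay, tail on bench; nose_bx, by = nose in bay"""
    RB=Ro.from_euler('z',BY).as_matrix(); R=RB@Ro.from_euler('ZY',[yaw,-pitch]).as_matrix()
    nose=BO+RB@np.array([nose_bx,by,0]); nose[2]=115e-3*np.sin(pitch)
    return R,nose-R@[.056,0,0]
G=np.array([.021,0,.0656])
def tcp(*a):
    R,o=case(*a); return R@np.diag([-1,1,-1.]), o+R@G
def rel(a,b):
    print("shift",((a[0].T@(b[1]-a[1]))*100).round(2),"turn",Ro.from_matrix(a[0].T@b[0]).as_rotvec().round(3))
E
python3 - <<'E'
from h import *
o=st(); y0=np.arctan2(-o["tool_rot"][1,0],-o["tool_rot"][0,0])-BY
c0=(-.1178,-.020,y0,0);print(y0,tcp(*c0)[1])
c=[(-.1178,-.020,y0,p) for p in(.05,.1,.15,.19)]
for k in c: rel(tcp(*c0),tcp(*k))
print("B from lifted")
for f in(.25,.5,.75,1): rel(tcp(*c[-1]),tcp(-.1178+f*.018,-.02*(1-f),y0*(1-f),.19))
E
```

```text
t 4.3 p [ 521.2 -260.2   65.6] R [[-0.9587, 0.2843, 0.002], [0.2843, 0.9587, -0.0012], [-0.0023, -0.0006, -1.0]] F [ 0.3 -1.1  6.8] T [-0.12  0.13  0.06] w 9.8 ff 58.6
-0.10758690912326888 [ 0.52126734 -0.26016164  0.0656    ]
shift [ 0.32 -0.   -0.39] turn [-0.   -0.05  0.  ]
shift [ 0.64  0.   -0.77] turn [-0.  -0.1  0. ]
shift [ 0.94 -0.   -1.12] turn [ 0.   -0.15 -0.  ]
shift [ 1.18  0.   -1.39] turn [-0.   -0.19  0.  ]
B from lifted
shift [-0.39  0.42  0.07] turn [-0.005  0.    -0.026]
shift [-0.78  0.84  0.15] turn [-0.01  -0.    -0.053]
shift [-1.17  1.26  0.23] turn [-0.015 -0.    -0.079]
shift [-1.57  1.68  0.3 ] turn [-0.02  -0.    -0.106]
```

Request:
{"method": "jog_arm", "body": {"steps": [0, 0.16, 0, -0.2, 0, -0.025, 0, 0, 0.32, 0, -0.39, 0, -0.05, 0, 0, 0.48, 0, -0.58, 0, -0.075, 0, 0, 0.64, 0, -0.77, 0, -0.1, 0, 0, 0.79, 0, -0.95, 0, -0.125, 0, 0, 0.94, 0, -1.12, 0, -0.15, 0, 0, 1.18, 0, -1.39, 0, -0.19, 0, 0, 1.18, 0, -1.39, 0, -0.19, 0]}}

```text
time: 5.1
eef_pos: [0.5087, -0.2562, 0.0787]
tool_rot: [[-0.941, 0.285, 0.182], [0.279, 0.959, -0.054], [-0.19, -0.0, -0.982]]
wrist_force: [-0.1, -1.6, -2.1]
grip_width: 0.0096
finger_force: 58.9
```

Run:
```python
from h import *
st(); y0=-.1076
a=tcp(-.1178,-.02,y0,.19);print(a[1],a[0].round(3).tolist())
s=snap("side");cv2.imwrite("pics/side2.png",cv2.resize(s["image"][120:200,180:360],None,fx=4,fy=4))
```

```text
t 5.1 p [ 508.7 -256.2   78.7] R [[-0.9412, 0.2846, 0.182], [0.2794, 0.9586, -0.054], [-0.1899, -0.0, -0.9818]] F [-0.1 -1.6 -2.1] T [-0.16  0.22 -0.04] w 9.6 ff 58.9
[ 0.50999331 -0.25681842  0.07952819] [[-0.941, 0.284, 0.181], [0.279, 0.959, -0.054], [-0.189, 0.0, -0.982]]
```

View pics/side2.png

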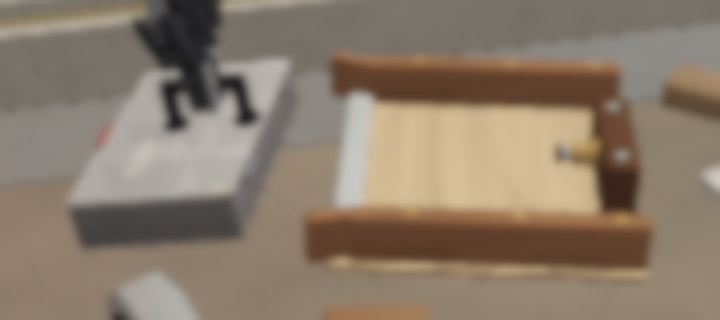

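The case's leading edge is up (crop: lower edge from (85,243) rising to (235,235)), the rear still resting. I now align yaw and side offset.

Request:
{"method": "jog_arm", "body": {"steps": [0, -0.2, 0.21, 0.04, -0.002, 0, -0.013, 0, -0.39, 0.42, 0.07, -0.005, 0, -0.026, 0, -0.6, 0.63, 0.11, -0.007, 0, -0.04, 0, -0.78, 0.84, 0.15, -0.01, 0, -0.053, 0, -0.98, 1.05, 0.19, -0.012, 0, -0.066, 0, -1.17, 1.26, 0.23, -0.015, 0, -0.079, 0, -1.57, 1.68, 0.3, -0.02, 0, -0.106, 0, -1.57, 1.68, 0.3, -0.02, 0, -0.106]}}

```text
time: 5.95
eef_pos: [0.5307, -0.2438, 0.0784]
tool_rot: [[-0.966, 0.177, 0.187], [0.174, 0.984, -0.034], [-0.19, 0.0, -0.982]]
wrist_force: [-0.2, 0.7, -2.6]
grip_width: 0.0098
finger_force: 58.8
```

```bash
cat >> h.py <<'E'
def edges(s,P):
    # lid points in bay coordinates: print extents of the case in bay y at several bay x
    Z=P[...,2];Q=(P-BO);RB=Ro.from_euler('z',BY).as_matrix();Q=Q@RB
    return Q
E
python3 - <<'E'
from h import *
st()
a=tcp(-.0998,0,0,.19);print("plan",a[1],a[0].round(3).tolist())
s=snap("top");P=cloud(s);Q=edges(s,P);cv2.imwrite("pics/top1.png",cv2.resize(s["image"][140:290,110:260],None,fx=4,fy=4))
for bx in(-.2,-.18,-.16,-.14,-.12):
    h=(.038+np.sin(.19)*(bx+.215))
    k=(abs(Q[...,0]-bx)<.008)&(abs(Q[...,2]-h)<.008)&(abs(Q[...,1])<.12)
    print(bx,k.sum(),np.percentile(Q[k][:,1],[1,3,97,99]).round(4),np.median(Q[k][:,2]).round(4),h)
E
```

```text
t 5.95 p [ 530.7 -243.8   78.4] R [[-0.9662, 0.177, 0.1875], [0.1738, 0.9842, -0.0336], [-0.1905, 0.0001, -0.9817]] F [-0.2  0.7 -2.6] T [0.18 0.45 0.08] w 9.8 ff 58.8
plan [ 0.53012543 -0.24526905  0.07952819] [[-0.966, 0.18, 0.186], [0.176, 0.984, -0.034], [-0.189, 0.0, -0.982]]
-0.2 327 [-0.0944 -0.0922  0.0171  0.0242] 0.0391 0.040832883424647505
-0.18 276 [-0.0949 -0.093  -0.0019  0.0017] 0.0429 0.04461006132417752
-0.16 154 [-0.0948 -0.0941 -0.0435 -0.0425] 0.046 0.04838723922370753
-0.14 207 [-0.0948 -0.0931  0.0697  0.0913] 0.0499 0.052164417123237536
-0.12 459 [-0.0944 -0.0911  0.0892  0.0921] 0.0536 0.055941595022767555
```

View pics/top1.png

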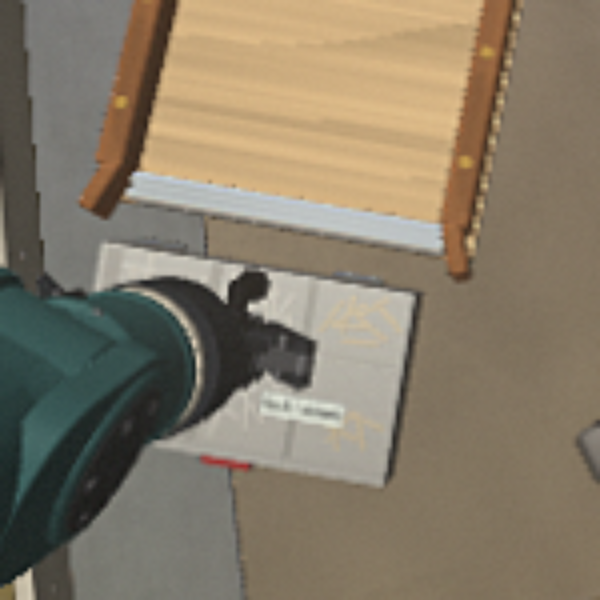

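The top crop shows the case square in front of the mouth: its right edge at (415,290)–(388,485) is parallel with the rail and the centring is within about 1 mm. Next I move it forward over the sill.

Request:
{"method": "jog_arm", "body": {"steps": [0, -0.3, 0, 0, 0, 0, 0, 0, -0.8, 0, 0.07, 0, 0, 0, 0, -1.3, 0, 0.15, 0, 0, 0, 0, -1.9, 0, 0.25, 0, 0, 0, 0, -2.5, 0, 0.37, 0, 0, 0, 0, -3.2, 0, 0.51, 0, 0, 0, 0, -3.83, 0, 0.63, 0, 0, 0, 0, -3.83, 0, 0.63, 0, 0, 0]}}

```text
time: 6.8
eef_pos: [0.5697, -0.2517, 0.0797]
tool_rot: [[-0.966, 0.179, 0.189], [0.175, 0.984, -0.035], [-0.192, -0.001, -0.981]]
wrist_force: [0.4, 0.1, -3.3]
grip_width: 0.0097
finger_force: 58.8
```

Run:
```python
from h import *
st()
a=tcp(-.06,0,0,.19);print("plan",a[1])
for p in(.17,.15,.135,.125): rel(a,tcp(-.06,0,0,p))
```

```text
t 6.8 p [ 569.7 -251.7   79.7] R [[-0.9657, 0.1785, 0.1888], [0.175, 0.9839, -0.0351], [-0.192, -0.0009, -0.9814]] F [ 0.4  0.1 -3.3] T [0.06 0.02 0.01] w 9.7 ff 58.8
plan [ 0.56927783 -0.25241955  0.07952819]
shift [-0.09 -0.    0.15] turn [-0.    0.02 -0.  ]
shift [-0.18 -0.    0.31] turn [-0.    0.04 -0.  ]
shift [-0.25 -0.    0.43] turn [-0.     0.055 -0.   ]
shift [-0.29 -0.    0.51] turn [-0.     0.065  0.   ]
```

Request:
{"method": "jog_arm", "body": {"steps": [0, -0.05, 0, 0.08, 0, 0.01, 0, 0, -0.09, 0, 0.15, 0, 0.02, 0, 0, -0.14, 0, 0.23, 0, 0.03, 0, 0, -0.18, 0, 0.31, 0, 0.04, 0, 0, -0.22, 0, 0.38, 0, 0.048, 0, 0, -0.25, 0, 0.45, 0, 0.055, 0, 0, -0.25, 0, 0.5, 0, 0.055, 0, 0, -0.25, 0, 0.5, 0, 0.055, 0]}}

```text
time: 7.6
eef_pos: [0.5706, -0.2521, 0.0767]
tool_rot: [[-0.975, 0.179, 0.132], [0.177, 0.984, -0.025], [-0.135, -0.0, -0.991]]
wrist_force: [-3.8, 1.6, 11.5]
grip_width: 0.0099
finger_force: 60.6
```

Run:
```python
from h import *
st()
a=tcp(-.06,0,0,.137);print("plan",a[1])
s=snap("side");cv2.imwrite("pics/side3.png",cv2.resize(s["image"][120:200,180:360],None,fx=4,fy=4))
```

```text
t 7.6 p [ 570.6 -252.1   76.7] R [[-0.9749, 0.179, 0.1324], [0.1773, 0.9838, -0.0245], [-0.1346, -0.0004, -0.9909]] F [-3.8  1.6 11.5] T [0.24 0.46 0.05] w 9.9 ff 60.6
plan [ 0.57235505 -0.25298155  0.07591109]
```

View pics/side3.png

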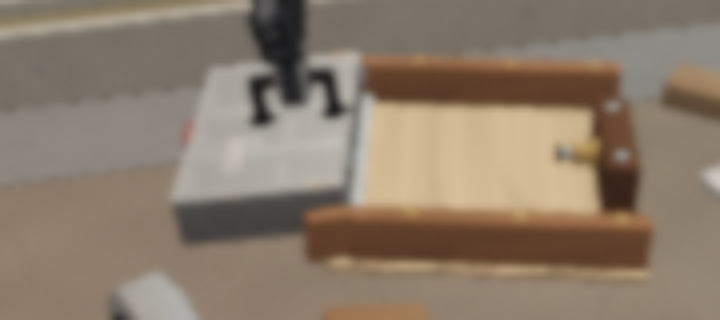

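The near rail now overlaps the case's leading corner at (310,210), and the leading edge lies on the sill at (355,130). The rear is on the bench and about 11 N is pressing down, so step 1 is met. I'll release and retreat.

Request:
{"method": "jog_arm", "body": {"steps": [2, -0.0, 0, -0.05, 0, 0, 0, 5, 0, 0, -0.05, 0, 0, 0, 8.5, 0, 0, -0.05, 0, 0, 0, 8.5, 0, 0, -0.1, 0, 0, 0, 8.5, 0, 0, -1.5, 0, 0, 0, 8.5, 0, 0, -4, 0, 0, 0, 8.5, 0, 0, -6.5, 0, 0, 0, 8.5, 0, 0, -8, 0, 0, 0]}}

```text
time: 8.45
eef_pos: [0.5606, -0.2504, 0.1566]
tool_rot: [[-0.975, 0.179, 0.135], [0.177, 0.984, -0.026], [-0.137, -0.001, -0.991]]
wrist_force: [-1.0, 0.9, -0.4]
grip_width: 0.0852
finger_force: 0.0
```

```bash
cat >> h.py <<'E'
def push(bx,z,by=0):
    RB=Ro.from_euler('z',BY).as_matrix(); return RB@np.diag([-1,1,-1.]), BO+RB@np.array([bx,by,0])+[0,0,z]
def bayp():
    o=r.get_obs();RB=Ro.from_euler('z',BY).as_matrix();print("bay",((o["eef_pos"]-BO)@RB*1000).round(1),"Fbay",(o["wrist_force"]@RB).round(2),"t",round(o["time"],2))
E
python3 - <<'E'
from h import *
o=st();bayp();c=(o["tool_rot"],o["eef_pos"])
for p in((-.16,.15),(-.22,.15),(-.22,.024)): rel(c,push(*p))
s=snap("top");P=cloud(s);Q=edges(s,P);Z=Q[...,2]
for bx in(-.17,-.15,-.13,-.11,-.09,-.075):
    h=.037+.139*(bx+.1755)
    k=(abs(Q[...,0]-bx)<.006)&(abs(Z-h)<.007)&(abs(Q[...,1])<.098)
    print(bx,k.sum(),np.percentile(Q[k][:,1],[1,3,97,99]).round(4),np.median(Z[k]).round(4),round(h,4))
k=(abs(Q[...,1]+.06)<.02)&(Z>.028)&(Z<.075);print("x ext",np.percentile(Q[k][:,0],[1,99]))
E
```

```text
t 8.45 p [ 560.6 -250.4  156.6] R [[-0.9745, 0.1792, 0.1347], [0.1774, 0.9838, -0.0255], [-0.1371, -0.001, -0.9906]] F [-1.   0.9 -0.4] T [0.05 0.12 0.01] w 85.2 ff 0.0
bay [-115.6    0.5  156.6] Fbay [-1.17  0.73 -0.38] t 8.45
shift [ 4.49 -0.04  0.05] turn [-0.001  0.138  0.001]
shift [10.43 -0.04 -0.77] turn [-0.001  0.138  0.001]
shift [12.16 -0.03 11.71] turn [-0.001  0.138  0.001]
-0.17 391 [-0.0952 -0.0915  0.084   0.0896] 0.0374 0.0378
-0.15 300 [-0.0954 -0.0927  0.0385  0.0449] 0.0407 0.0405
-0.13 206 [-0.0959 -0.0941  0.0213  0.0259] 0.0437 0.0433
-0.11 113 [-0.0959 -0.0952 -0.046  -0.0449] 0.0464 0.0461
-0.09 188 [-0.0959 -0.0942  0.0218  0.0254] 0.0496 0.0489
-0.075 266 [-0.0957 -0.0934  0.0354  0.0405] 0.0521 0.051
x ext [-0.17927753  0.12912544]
```

Request:
{"method": "jog_arm", "body": {"steps": [8.5, 1.5, 0, 0, 0, 0.02, 0, 8.5, 4, 0, 0, 0, 0.06, 0, 8.5, 6.5, 0, -0.2, 0, 0.1, 0, 8.5, 9, 0, -0.5, 0, 0.13, 0, 8.5, 10.4, 0, -0.5, 0, 0.138, 0, 8.5, 10.6, 0, 1, 0, 0.138, 0, 8.5, 11.1, 0, 4.3, 0, 0.138, 0, 8.5, 11.5, 0, 7, 0, 0.138, 0]}}

```text
time: 9.3
eef_pos: [0.4561, -0.231, 0.0681]
tool_rot: [[-0.984, 0.179, -0.004], [0.179, 0.984, 0.0], [0.004, -0.0, -1.0]]
wrist_force: [0.5, -0.2, 0.0]
grip_width: 0.0852
finger_force: 0.0
```

Run:
```python
from h import *
o=st();bayp();c=(o["tool_rot"],o["eef_pos"]);rel(c,push(-.22,.024))
s=snap("side");cv2.imwrite("pics/side4.png",cv2.resize(s["image"][120:200,180:360],None,fx=4,fy=4))
```

```text
t 9.3 p [ 456.1 -231.    68.1] R [[-0.9838, 0.179, -0.0041], [0.179, 0.9838, 0.0004], [0.0041, -0.0003, -1.0]] F [ 0.5 -0.2  0. ] T [ 0.03 -0.03  0.05] w 85.2 ff 0.0
bay [-222.     0.7   68.1] Fbay [ 0.49 -0.12  0.01] t 9.3
shift [-0.21 -0.07  4.4 ] turn [-0.    -0.004  0.001]
```

View pics/side4.png

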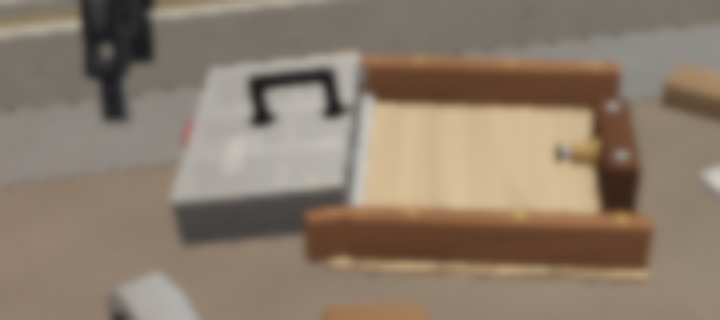

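Near finger's tip is at crop (115,118), full picture (208.7,149.5). I'll work out its height.

Run:
```python
from h import *
s=snap("side");RB=Ro.from_euler('z',BY).as_matrix()
for uv in((208.7,149.5),):
    d,c=pix2ray(s,uv);db=d[0]@RB;cb=(c-BO)@RB
    for y in(-.057,-.05,-.043): print(y,(cb+db*((y-cb[1])/db[1])).round(4))
```

```text
-0.057 [-0.219  -0.057   0.0774]
-0.05 [-0.2208 -0.05    0.0734]
-0.043 [-0.2225 -0.043   0.0695]
```

Request:
{"method": "jog_arm", "body": {"steps": [8.5, -0.1, -0.05, 1.5, 0, 0, 0, 8.5, -0.2, -0.05, 3, 0, 0, 0, 8.5, -0.2, -0.05, 4.2, 0, 0, 0, 8.5, -0.2, -0.05, 4.6, 0, 0, 0, 8.5, -0.8, -0.05, 4.6, 0, 0, 0, 8.5, -1.4, -0.05, 4.6, 0, 0, 0, 8.5, -2, -0.05, 4.6, 0, 0, 0, 8.5, -2.6, -0.05, 4.6, 0, 0, 0]}}

```text
time: 10.2
eef_pos: [0.4839, -0.2367, 0.0238]
tool_rot: [[-0.984, 0.179, -0.002], [0.179, 0.984, -0.0], [0.001, -0.001, -1.0]]
wrist_force: [-0.8, 0.1, -0.4]
grip_width: 0.085
finger_force: 0.0
```

Request:
{"method": "jog_arm", "body": {"steps": [8.5, -0.4, 0, 0, 0, 0, 0, 8.5, -0.8, 0, 0, 0, 0, 0, 8.5, -1.2, 0, 0, 0, 0, 0, 8.5, -1.6, 0, 0, 0, 0, 0, 8.5, -2, 0, 0, 0, 0, 0, 8.5, -2.4, 0, 0, 0, 0, 0, 8.5, -2.8, 0, 0, 0, 0, 0, 8.5, -3.2, 0, 0, 0, 0, 0]}}

```text
time: 11.0
eef_pos: [0.5051, -0.2404, 0.0225]
tool_rot: [[-0.983, 0.181, -0.02], [0.181, 0.983, 0.006], [0.021, 0.002, -1.0]]
wrist_force: [-11.4, 2.1, 9.1]
grip_width: 0.0848
finger_force: 6.3
```

```bash
cat >> h.py <<'E'
def look():
    s=snap("top");P=cloud(s);Q=edges(s,P);Z=Q[...,2]
    k=(Z>.027)&(Z<.06)&(Q[...,1]<-.05)&(Q[...,1]>-.097)&(Q[...,0]<.1)
    n,l=cv2.connectedComponents(k.astype(np.uint8)); i=np.bincount(l[k]).argmax(); q=Q[l==i]
    for x in np.linspace(q[:,0].min()+.01,q[:,0].max()-.01,4):
        b=q[abs(q[:,0]-x)<.008]; print("bx",x.round(3),"right edge",np.percentile(b[:,1],2).round(4),"z",np.median(b[:,2]).round(4))
    print("x ext",np.percentile(q[:,0],[1,99]).round(4)); return s
E
python3 - <<'E'
from h import *
st();bayp();look()
E
```

```text
t 11.0 p [ 505.1 -240.4   22.5] R [[-0.9832, 0.1814, -0.02], [0.1813, 0.9834, 0.0059], [0.0207, 0.0022, -0.9998]] F [-11.4   2.1   9.1] T [ 0.31  2.29 -0.13] w 84.8 ff 6.3
bay [-172.     0.3   22.5] Fbay [-11.57   0.06   9.12] t 11.0
bx -0.152 right edge -0.0962 z 0.0375
bx -0.118 right edge -0.0962 z 0.0435
bx -0.085 right edge -0.0964 z 0.0503
bx -0.051 right edge -0.0966 z 0.0558
x ext [-0.1594 -0.0439]
```

Request:
{"method": "jog_arm", "body": {"steps": [8.5, -0.3, 0, -0.1, 0, 0, 0, 8.5, -0.6, 0, -0.2, 0, 0, 0, 8.5, -1, 0, -0.3, 0, 0, 0, 8.5, -1.4, 0, -0.3, 0, 0, 0, 8.5, -1.8, 0, -0.3, 0, 0, 0, 8.5, -2.1, 0, -0.3, 0, 0, 0, 8.5, -2.4, 0, -0.3, 0, 0, 0, 8.5, -2.7, 0, -0.3, 0, 0, 0]}}

```text
time: 11.85
eef_pos: [0.5327, -0.2452, 0.0247]
tool_rot: [[-0.983, 0.18, -0.019], [0.18, 0.984, 0.005], [0.019, 0.002, -1.0]]
wrist_force: [-11.1, 1.5, 4.4]
grip_width: 0.085
finger_force: 5.3
```

Run:
```python
from h import *
st();bayp();look()
```

```text
t 11.85 p [ 532.7 -245.2   24.7] R [[-0.9835, 0.1801, -0.0186], [0.18, 0.9836, 0.0055], [0.0193, 0.002, -0.9998]] F [-11.1   1.5   4.4] T [0.3  2.02 0.03] w 85.0 ff 5.3
bay [-144.     0.6   24.7] Fbay [-11.18  -0.47   4.41] t 11.85
bx -0.123 right edge -0.0959 z 0.0404
bx -0.09 right edge -0.096 z 0.0485
bx -0.057 right edge -0.0959 z 0.0563
bx -0.024 right edge -0.0961 z 0.0415
x ext [-0.1318 -0.0244]
```

Request:
{"method": "jog_arm", "body": {"steps": [8.5, -0.3, 0, -0.1, 0, 0, 0, 8.5, -0.6, 0, -0.2, 0, 0, 0, 8.5, -0.9, 0, -0.2, 0, 0, 0, 8.5, -1.2, 0, -0.2, 0, 0, 0, 8.5, -1.5, 0, -0.2, 0, 0, 0, 8.5, -1.8, 0, -0.2, 0, 0, 0, 8.5, -2.1, 0, -0.2, 0, 0, 0, 8.5, -2.4, 0, -0.2, 0, 0, 0]}}

```text
time: 12.7
eef_pos: [0.5465, -0.2477, 0.0257]
tool_rot: [[-0.983, 0.182, -0.038], [0.182, 0.983, 0.012], [0.039, 0.004, -0.999]]
wrist_force: [-24.6, 4.9, 14.3]
grip_width: 0.0854
finger_force: 12.5
```

Run:
```python
from h import *
st();bayp();look()
```

```text
t 12.7 p [ 546.5 -247.7   25.7] R [[-0.9826, 0.1819, -0.0376], [0.1816, 0.9833, 0.0115], [0.0391, 0.0045, -0.9992]] F [-24.6   4.9  14.3] T [ 0.6   4.63 -0.04] w 85.4 ff 12.5
bay [-130.     0.6   25.7] Fbay [-25.04   0.4   14.25] t 12.7
bx -0.11 right edge -0.0961 z 0.042
bx -0.076 right edge -0.0963 z 0.0523
bx -0.042 right edge -0.0966 z 0.0552
bx -0.009 right edge -0.0966 z 0.0465
x ext [-0.1185 -0.0048]
```

Run:
```python
from h import *
s=snap("side");cv2.imwrite("pics/side5.png",cv2.resize(s["image"][120:200,180:360],None,fx=4,fy=4))
s=snap("top");Q=edges(s,cloud(s))
for x in np.arange(-.135,.03,.01):
    k=(abs(Q[...,0]-x)<.004)&(Q[...,1]<-.055)&(Q[...,1]>-.09);print(x.round(3),np.percentile(Q[k][:,2],[10,50,90]).round(4))
```

```text
-0.135 [-0.0021  0.0768  0.127 ]
-0.125 [-0.0025  0.0863  0.1268]
-0.115 [-0.001   0.0411  0.1252]
-0.105 [0.0409 0.0434 0.0453]
-0.095 [0.0447 0.0465 0.0481]
-0.085 [0.0475 0.0495 0.052 ]
-0.075 [0.0508 0.053  0.0552]
-0.065 [0.0537 0.0561 0.0574]
-0.055 [0.0557 0.0591 0.0609]
-0.045 [0.0603 0.0623 0.0639]
-0.035 [0.0629 0.0651 0.067 ]
-0.025 [0.0666 0.0685 0.0704]
-0.015 [0.0699 0.0717 0.0737]
-0.005 [0.0597 0.0721 0.0739]
0.005 [0.0062 0.0062 0.0062]
0.015 [0.0029 0.0044 0.0058]
0.025 [0.0029 0.0049 0.0064]
```

View pics/side5.png

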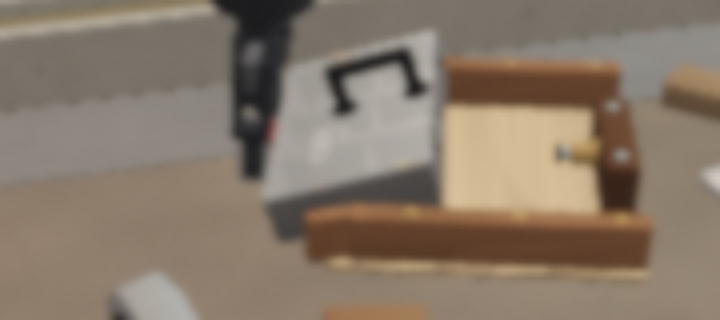

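The crop shows the case pitched steeply, nose up: leading top edge at (437,30), rear at (280,235). The pusher's friction is holding the rear down. I'll back off so it can tip forward.

Request:
{"method": "jog_arm", "body": {"steps": [8.5, 0.5, 0, 0, 0, 0, 0, 8.5, 1, 0, 0, 0, 0, 0, 8.5, 1.5, 0, 0, 0, 0, 0, 8.5, 2, 0, 0, 0, 0, 0, 8.5, 3, 0, 0, 0, 0, 0, 8.5, 3.5, 0, -0.3, 0, 0, 0, 8.5, 3.5, 0, -0.5, 0, 0, 0, 8.5, 3.5, 0, -0.5, 0, 0, 0]}}

```text
time: 13.65
eef_pos: [0.5306, -0.2453, 0.0336]
tool_rot: [[-0.984, 0.179, -0.002], [0.179, 0.984, -0.0], [0.001, -0.001, -1.0]]
wrist_force: [0.2, 0.3, 0.3]
grip_width: 0.0853
finger_force: 0.0
```

```bash
cat >> h.py <<'E'
def prof(lo=-.155,hi=.08):
    s=snap("top");Q=edges(s,cloud(s))
    for x in np.arange(lo,hi,.015):
        k=(abs(Q[...,0]-x)<.004)&(Q[...,1]<-.06)&(Q[...,1]>-.09);e=(abs(Q[...,0]-x)<.006)&(Q[...,1]>-.0985)&(Q[...,1]<-.06)&(Q[...,2]>.03);print(x.round(3),np.median(Q[k][:,2]).round(4),np.percentile(Q[e][:,1],2).round(4) if e.sum()>9 else "")
    k=(abs(Q[...,1]+.075)<.015)&(Q[...,2]>.025)&(Q[...,2]<.08)&(Q[...,0]<.1)&(Q[...,0]>-.19);print("ext",np.percentile(Q[k][:,0],[1,99]).round(4))
E
python3 - <<'E'
from h import *
st();bayp();prof()
E
```

```text
t 13.65 p [ 530.6 -245.3   33.6] R [[-0.9839, 0.179, -0.0016], [0.179, 0.9839, -0.0004], [0.0015, -0.0006, -1.0]] F [0.2 0.3 0.3] T [-0.01 -0.08  0.01] w 85.3 ff 0.0
bay [-1.461e+02  1.000e-01  3.360e+01] Fbay [0.14 0.37 0.29] t 13.65
-0.155 0.0847 -0.0749
-0.14 0.0851 -0.0751
-0.125 -0.0013 
-0.11 -0.0003 -0.0949
-0.095 0.0583 -0.0963
-0.08 0.0554 -0.0961
-0.065 0.0533 -0.0962
-0.05 0.0508 -0.0961
-0.035 0.0485 -0.0962
-0.02 0.046 -0.0963
-0.005 0.0443 -0.0962
0.01 0.0409 -0.0963
0.025 0.0043 
0.04 0.0045 
0.055 0.0044 
0.07 0.0044 
ext [-0.1071  0.0141]
```

The case has tipped forward with its nose on the floor. I go on pushing, with the tips higher on the rear wall.

Request:
{"method": "jog_arm", "body": {"steps": [8.5, -0.3, 0, 0.3, 0, 0, 0, 8.5, -0.8, 0, 0.6, 0, 0, 0, 8.5, -1.3, 0, 0.7, 0, 0, 0, 8.5, -1.8, 0, 0.7, 0, 0, 0, 8.5, -2.2, 0, 0.7, 0, 0, 0, 8.5, -2.6, 0, 0.7, 0, 0, 0, 8.5, -3, 0, 0.7, 0, 0, 0, 8.5, -3.4, 0, 0.7, 0, 0, 0]}}

```text
time: 14.5
eef_pos: [0.5616, -0.2507, 0.0254]
tool_rot: [[-0.984, 0.179, -0.007], [0.179, 0.984, 0.001], [0.007, 0.0, -1.0]]
wrist_force: [-2.3, -0.1, -1.6]
grip_width: 0.0852
finger_force: 1.1
```

Request:
{"method": "jog_arm", "body": {"steps": [8.5, -0.4, 0, 0, 0, 0, 0, 8.5, -0.8, 0, 0, 0, 0, 0, 8.5, -1.2, 0, 0, 0, 0, 0, 8.5, -1.6, 0, 0, 0, 0, 0, 8.5, -2, 0, 0, 0, 0, 0, 8.5, -2.3, 0, 0, 0, 0, 0, 8.5, -2.6, 0, 0, 0, 0, 0, 8.5, -2.8, 0, 0, 0, 0, 0]}}

```text
time: 15.3
eef_pos: [0.5912, -0.2561, 0.0259]
tool_rot: [[-0.984, 0.179, -0.003], [0.179, 0.984, 0.0], [0.003, -0.0, -1.0]]
wrist_force: [-2.6, 0.9, -1.9]
grip_width: 0.0853
finger_force: 1.1
```

Run:
```python
from h import *
st();bayp();prof(-.1)
```

```text
t 15.3 p [ 591.2 -256.1   25.9] R [[-0.9839, 0.1788, -0.0029], [0.1788, 0.9839, 0.0002], [0.0029, -0.0004, -1.0]] F [-2.6  0.9 -1.9] T [ 0.04  0.49 -0.02] w 85.3 ff 1.1
bay [-84.5   0.3  25.9] Fbay [-2.74  0.37 -1.95] t 15.3
-0.1 -0.0008 -0.0746
-0.085 0.0774 -0.0749
-0.07 0.0514 -0.0959
-0.055 0.0518 -0.0958
-0.04 0.0502 -0.0959
-0.025 0.0489 -0.0958
-0.01 0.0478 -0.0959
0.005 0.0461 -0.0958
0.02 0.0441 -0.096
0.035 0.0426 -0.0955
0.05 0.0399 -0.0747
0.065 0.0048 
ext [-0.0886  0.0458]
```

Request:
{"method": "jog_arm", "body": {"steps": [8.5, -0.3, 0, 0, 0, 0, 0, 8.5, -0.6, 0, 0, 0, 0, 0, 8.5, -0.9, 0, 0, 0, 0, 0, 8.5, -1.2, 0, 0, 0, 0, 0, 8.5, -1.5, 0, 0, 0, 0, 0, 8.5, -1.8, 0, 0, 0, 0, 0, 8.5, -2.1, 0, 0, 0, 0, 0, 8.5, -2.1, 0, 0, 0, 0, 0]}}

```text
time: 16.15
eef_pos: [0.6122, -0.26, 0.0259]
tool_rot: [[-0.984, 0.179, -0.002], [0.179, 0.984, -0.0], [0.002, -0.0, -1.0]]
wrist_force: [-1.9, -0.1, -1.4]
grip_width: 0.0847
finger_force: 0.9
```

Run:
```python
from h import *
st();bayp();prof(-.09,.09)
```

```text
t 16.15 p [ 612.2 -260.    25.9] R [[-0.9839, 0.1788, -0.0022], [0.1788, 0.9839, -0.0001], [0.0021, -0.0005, -1.0]] F [-1.9 -0.1 -1.4] T [0.12 0.34 0.01] w 84.7 ff 0.9
bay [-63.1   0.3  25.9] Fbay [-1.83 -0.4  -1.42] t 16.15
-0.09 -0.0012 
-0.075 0.0143 -0.0749
-0.06 0.0789 -0.0745
-0.045 0.0418 -0.0961
-0.03 0.0426 -0.0961
-0.015 0.042 -0.096
0.0 0.0425 -0.0959
0.015 0.0426 -0.096
0.03 0.0424 -0.0955
0.045 0.042 -0.0957
0.06 0.0414 -0.0948
0.075 0.0047 
ext [-0.0681  0.0664]
```

Flat behind the sill. I hold briefly, then feel for the plunger.

Request:
{"method": "jog_arm", "body": {"steps": [8.5, 0, 0, 0, 0, 0, 0, 8.5, 0, 0, 0, 0, 0, 0, 8.5, -0.2, 0, 0, 0, 0, 0, 8.5, -0.4, 0, 0, 0, 0, 0, 8.5, -0.6, 0, 0, 0, 0, 0, 8.5, -0.8, 0, 0, 0, 0, 0, 8.5, -1, 0, 0, 0, 0, 0, 8.5, -1.2, 0, 0, 0, 0, 0]}}

```text
time: 17.0
eef_pos: [0.6201, -0.2617, 0.0259]
tool_rot: [[-0.984, 0.18, -0.01], [0.18, 0.984, 0.002], [0.01, 0.0, -1.0]]
wrist_force: [-7.3, 2.4, 6.2]
grip_width: 0.085
finger_force: 3.8
```

Run:
```python
from h import *
st();bayp()
```

```text
t 17.0 p [ 620.1 -261.7   25.9] R [[-0.9837, 0.1796, -0.0095], [0.1796, 0.9837, 0.002], [0.0097, 0.0003, -1.0]] F [-7.3  2.4  6.2] T [0.35 1.33 0.04] w 85.0 ff 3.8
bay [-55.1   0.   25.9] Fbay [-7.57  1.09  6.24] t 17.0
```

Request:
{"method": "jog_arm", "body": {"steps": [8.5, 0, 0, -0.1, 0, 0, 0, 8.5, 0, 0, -0.2, 0, 0, 0, 8.5, -0.1, 0, -0.25, 0, 0, 0, 8.5, -0.2, 0, -0.25, 0, 0, 0, 8.5, -0.3, 0, -0.25, 0, 0, 0, 8.5, -0.4, 0, -0.25, 0, 0, 0, 8.5, -0.5, 0, -0.25, 0, 0, 0, 8.5, -0.5, 0, -0.25, 0, 0, 0]}}

```text
time: 17.8
eef_pos: [0.6289, -0.263, 0.0282]
tool_rot: [[-0.984, 0.179, -0.002], [0.179, 0.984, -0.0], [0.002, -0.0, -1.0]]
wrist_force: [-1.2, 0.7, -1.9]
grip_width: 0.0849
finger_force: 1.1
```

Run:
```python
from h import *
st();bayp()
```

```text
t 17.8 p [ 628.9 -263.    28.2] R [[-0.9839, 0.1789, -0.0021], [0.1789, 0.9839, -0.0001], [0.002, -0.0005, -1.0]] F [-1.2  0.7 -1.9] T [0.05 0.36 0.05] w 84.9 ff 1.1
bay [-46.2   0.3  28.2] Fbay [-1.31  0.49 -1.95] t 17.8
```

Request:
{"method": "jog_arm", "body": {"steps": [8.5, -0.1, 0, 0, 0, 0, 0, 8.5, -0.2, 0, 0, 0, 0, 0, 8.5, -0.3, 0, 0, 0, 0, 0, 8.5, -0.4, 0, 0, 0, 0, 0, 8.5, -0.5, 0, 0, 0, 0, 0, 8.5, -0.6, 0, 0, 0, 0, 0, 8.5, -0.6, 0, 0, 0, 0, 0, 8.5, -0.6, 0, 0, 0, 0, 0]}}

```text
time: 18.6
eef_pos: [0.6292, -0.263, 0.0282]
tool_rot: [[-0.984, 0.179, -0.013], [0.179, 0.984, 0.003], [0.013, 0.001, -1.0]]
wrist_force: [-11.0, 2.3, 7.0]
grip_width: 0.0852
finger_force: 5.6
```

Run:
```python
from h import *
st();bayp()
```

```text
t 18.6 p [ 629.2 -263.    28.2] R [[-0.9837, 0.1792, -0.0131], [0.1791, 0.9838, 0.0034], [0.0135, 0.001, -0.9999]] F [-11.    2.3   7. ] T [0.53 2.12 0.14] w 85.2 ff 5.6
bay [-45.9   0.3  28.2] Fbay [-11.23   0.28   6.96] t 18.6
```

Request:
{"method": "jog_arm", "body": {"steps": [8.5, 0, 0, -0.08, 0, 0, 0, 8.5, 0, 0, -0.16, 0, 0, 0, 8.5, 0, 0, -0.22, 0, 0, 0, 8.5, 0, 0, -0.22, 0, 0, 0, 8.5, 0, 0, -0.22, 0, 0, 0, 8.5, 0, 0, -0.22, 0, 0, 0, 8.5, 0, 0, -0.22, 0, 0, 0, 8.5, 0, 0, -0.22, 0, 0, 0]}}

```text
time: 19.4
eef_pos: [0.6301, -0.2632, 0.0291]
tool_rot: [[-0.984, 0.179, -0.011], [0.179, 0.984, 0.003], [0.011, 0.001, -1.0]]
wrist_force: [-7.5, 1.6, -1.3]
grip_width: 0.0851
finger_force: 3.7
```

Run:
```python
from h import *
st();bayp()
```

```text
t 19.4 p [ 630.1 -263.2   29.1] R [[-0.9837, 0.1794, -0.0112], [0.1794, 0.9838, 0.0027], [0.0115, 0.0006, -0.9999]] F [-7.5  1.6 -1.3] T [0.3  1.48 0.02] w 85.1 ff 3.7
bay [-45.    0.3  29.1] Fbay [-7.69  0.23 -1.28] t 19.4
```

Request:
{"method": "jog_arm", "body": {"steps": [8.5, -0.1, 0, -0.04, 0, 0, 0, 8.5, -0.2, 0, -0.08, 0, 0, 0, 8.5, -0.3, 0, -0.12, 0, 0, 0, 8.5, -0.4, 0, -0.14, 0, 0, 0, 8.5, -0.4, 0, -0.14, 0, 0, 0, 8.5, -0.4, 0, -0.14, 0, 0, 0, 8.5, -0.4, 0, -0.14, 0, 0, 0, 8.5, -0.4, 0, -0.14, 0, 0, 0]}}

```text
time: 20.2
eef_pos: [0.6311, -0.2633, 0.0296]
tool_rot: [[-0.984, 0.18, -0.017], [0.18, 0.984, 0.004], [0.018, 0.001, -1.0]]
wrist_force: [-9.8, 1.5, -1.0]
grip_width: 0.085
finger_force: 5.4
```

Run:
```python
from h import *
st();bayp()
```

```text
t 20.2 p [ 631.1 -263.3   29.6] R [[-0.9836, 0.1796, -0.0171], [0.1796, 0.9837, 0.0044], [0.0176, 0.0013, -0.9998]] F [-9.8  1.5 -1. ] T [ 0.32  2.15 -0.07] w 85.0 ff 5.4
bay [-43.9   0.4  29.6] Fbay [-9.94 -0.26 -0.97] t 20.2
```

Request:
{"method": "jog_arm", "body": {"steps": [8.5, -0.1, 0, -0.03, 0, 0, 0, 8.5, -0.2, 0, -0.06, 0, 0, 0, 8.5, -0.3, 0, -0.09, 0, 0, 0, 8.5, -0.4, 0, -0.12, 0, 0, 0, 8.5, -0.5, 0, -0.15, 0, 0, 0, 8.5, -0.5, 0, -0.15, 0, 0, 0, 8.5, -0.5, 0, -0.15, 0, 0, 0, 8.5, -0.5, 0, -0.15, 0, 0, 0]}}

```text
time: 21.0
eef_pos: [0.6321, -0.2634, 0.0301]
tool_rot: [[-0.983, 0.18, -0.025], [0.18, 0.984, 0.007], [0.026, 0.002, -1.0]]
wrist_force: [-14.9, 2.7, -0.9]
grip_width: 0.0849
finger_force: 7.7
```

Run:
```python
from h import *
st();bayp();prof(-.05,.09)
```

```text
t 21.0 p [ 632.1 -263.4   30.1] R [[-0.9833, 0.1802, -0.025], [0.1801, 0.9836, 0.0069], [0.0258, 0.0022, -0.9997]] F [-14.9   2.7  -0.9] T [ 0.4   3.04 -0.13] w 84.9 ff 7.7
bay [-43.    0.5  30.1] Fbay [-15.16  -0.06  -0.87] t 21.0
-0.05 0.0892 -0.0747
-0.035 0.0339 -0.0947
-0.02 0.043 -0.096
-0.005 0.0429 -0.096
0.01 0.0431 -0.0958
0.025 0.0426 -0.096
0.04 0.0423 -0.0957
0.055 0.0423 -0.0957
0.07 0.0422 -0.0961
0.085 0.0406 -0.0941
ext [-0.0326  0.0864]
```

About 15 N at the wrist, less 3–4 N of sliding drag, is roughly 12 N on the plunger. I hold it a little, then withdraw gently.

Request:
{"method": "jog_arm", "body": {"steps": [8.5, 0, 0, 0, 0, 0, 0, 8.5, 0, 0, 0, 0, 0, 0, 8.5, 0, 0, 0, 0, 0, 0, 8.5, 0.2, 0, 0.06, 0, 0, 0, 8.5, 0.4, 0, 0.12, 0, 0, 0, 8.5, 0.7, 0, 0.2, 0, 0, 0, 8.5, 1, 0, 0.25, 0, 0, 0, 8.5, 1.3, 0, 0.3, 0, 0, 0]}}

```text
time: 21.85
eef_pos: [0.6296, -0.263, 0.0298]
tool_rot: [[-0.984, 0.179, -0.004], [0.179, 0.984, 0.0], [0.004, -0.0, -1.0]]
wrist_force: [-1.0, 0.3, -0.7]
grip_width: 0.0852
finger_force: 0.5
```

Request:
{"method": "jog_arm", "body": {"steps": [8.5, 0.3, 0, 0, 0, 0, 0, 8.5, 0.6, 0, 0, 0, 0, 0, 8.5, 1, 0, 0, 0, 0, 0, 8.5, 1.5, 0, 0, 0, 0, 0, 8.5, 2, 0, -0.5, 0, 0, 0, 8.5, 2.5, 0, -2, 0, 0, 0, 8.5, 3, 0, -4, 0, 0, 0, 8.5, 3, 0, -5, 0, 0, 0]}}

```text
time: 22.65
eef_pos: [0.6009, -0.2584, 0.0829]
tool_rot: [[-0.984, 0.18, -0.001], [0.18, 0.984, -0.001], [0.001, -0.001, -1.0]]
wrist_force: [0.6, -0.5, 0.8]
grip_width: 0.085
finger_force: 0.0
```

Run:
```python
from h import *
st();bayp();prof(-.05,.09)
s=snap("side");cv2.imwrite("pics/side6.png",cv2.resize(s["image"][120:200,180:360],None,fx=4,fy=4))
```

```text
t 22.65 p [ 600.9 -258.4   82.9] R [[-0.9838, 0.1795, -0.001], [0.1795, 0.9838, -0.0008], [0.0008, -0.001, -1.0]] F [ 0.6 -0.5  0.8] T [ 0.02 -0.05  0.03] w 85.0 ff 0.0
bay [-74.5  -0.2  82.9] Fbay [ 0.65 -0.43  0.82] t 22.65
-0.05 0.0041 
-0.035 0.0244 -0.0953
-0.02 0.0424 -0.096
-0.005 0.0423 -0.0961
0.01 0.0423 -0.096
0.025 0.0423 -0.0962
0.04 0.0422 -0.0959
0.055 0.0416 -0.096
0.07 0.0423 -0.0957
0.085 0.0404 -0.0925
ext [-0.0348  0.0839]
```

View pics/side6.png

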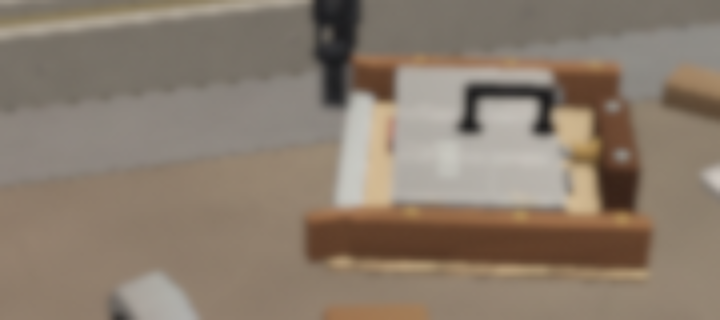

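The case lies flat in the bay, its leading wall against the plunger at crop (567,150), with the sill clear behind it. Handing in.

```bash
python3 -c "
from plant import r
print(r.sign_off())"
```

```text
the job is handed in; nothing more can be done
None
```

The case lies flat and straight in its bay, pressed home with an estimated 12 N on the plunger (15 N at the wrist less sliding drag) and left against it, and the job is handed in; no verdict came back.

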